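# Snap the hold-down strap of a grinding jig into its catch

### The job

The yellow link is lying in the blue jig, ready for grinding. Swing the red hinged hold-down strap over it and press the strap's free end down until it snaps under the spring catch and stays down by itself. Press gently, by feel: never lean on the jig or strap with more than 35 N, and leave the link in its saddles and the other things on the bench where they are.

Things in the scene. Friction and masses are not known exactly. Their poses are not given: they have to be found in the camera images.
- jig: Fixed jig on a blue base plate 200 (x) by 290 (y) by 14 mm high, z up; origin on the bench top, base from y = -135 to +155 mm. Blue hinge cheeks, 54 mm wide along x and 98 mm high, at y = -110 to -78 mm; grey catch at y = +48 to +139 mm. The strap swings in the jig's y-z plane at x = 0.
- catch_mark (a point): Point fixed to the jig (x = 0, y = 82, z = 88 mm in its frame): where the nose of the brass spring bolt has its underside when the catch is at mid height. The strap's end pushes the bolt outward (+y) by its sloped top (up to about 110 mm high) and it springs back over the strap. The grey post and side plates 34 mm wide behind it, from y = 105 mm, are 118 mm high at mid height.
- plunger_mark (a point): Point fixed to the jig (x = 0, y = 60, z = 102 mm): top of the catch's black spring plunger, 18 mm across, at mid height. It pushes the strap up: not caught, the strap pops up to 0.09 rad or more when let go. The whole catch (bolt and plunger) is clamped up to 8 mm higher or lower from day to day. That is not measured and these marks do not follow it: find it by feel.
- strap_hinge (a point): Point fixed to the jig, on the strap's hinge axis, mid width: x = 0, y = -90, z = 85 mm in the jig's frame, same axes (hinge axis along x). Pressing down on the strap 135 mm from here, the push grows to 9 to 14 N, the bolt snaps over the strap, and about 4 mm lower the plunger meets a hard end stop. About 20 N is always enough; over 35 N is too much.
- strap (a joint): Angle of the red strap (rad): 0 = level over the link, pointing to the jig's +y; pi/2 = upright; more = leaning outward to -y. Range -0.12 to 2.6. Caught, it rests between -0.06 and 0.06 depending on the catch's height. The hinge is stiff (0.2 N m friction): the strap stays where it is left. Flat bar 30 mm wide (x), 6 mm thick, 160 g, thickness centred on the axis.
- strap_end (a point): Point on the strap: middle of its end edge on its upper face (upper when closed), 180 mm from the hinge axis. Its y axis points along the strap away from the hinge, its z axis out of the upper face. A black rubber pad sits under the strap 62 to 98 mm from the axis.
- link: Yellow steel link, loose workpiece, 200 mm long (x) with rounded ends, 50 mm wide, 26 mm high, 0.9 kg; origin in the middle of its underside, 32 mm over the bench. It lies along the jig's x under the strap, in its saddles; its top is 58 mm high.
- wrench: Bystander: steel wrench 160 mm long lying on the bench; origin under its middle, x along it.
- jar: Bystander: closed jar 68 mm across, 85 mm high; origin in the middle of its underside.
- pin: Bystander: steel pivot pin standing on its 40 mm head, 85 mm high, shank 25 mm across; origin in the middle of its underside.
Things that resemble listed ones, but are neither listed nor needed, are in the scene too. Of the things like the link, leave any that is turquoise; of the rest the smaller one is meant.

How it is judged:
At the end, for the whole second after the job is handed in: The strap is caught in its catch: its angle stays under 0.07 rad and it is still, with nothing holding it; the link lies in its saddles (origin under 36 mm above the bench) within 12 mm of its start (value of joint strap below 0.07 rad and velocity of joint strap between -0.05 and 0.05 rad/s and z of link in the frame of jig below 0.036 m and distance of link from where it was at the start of the episode below 0.012 m); the robot touches nothing.
It fails at once if the robot presses on the jig or its strap with more than 35 N (contact force between any of the fingers, the arm and jig above 35 N).
It fails at once if the link is moved by more than 20 mm (distance of link from where it was at the start of the episode above 0.02 m).
It fails at once if a bystander (wrench, jar or pin) is moved by more than 20 mm (distance of any of wrench, jar, pin from where it was at the start of the episode above 0.02 m).
It also fails if it takes over 48 s, if anything falls off the work surface, if the arm or the gripper's body presses on something with over 40 N, if the wrist force passes 120 N, or if a joint passes its speed limit or range.

### The arm

A 6-joint arm with a two-finger parallel gripper is mounted at the origin on the work surface. World frame = base frame: x ahead of the robot, y to its left, z up, the work surface at z = 0. Lengths are in m, angles in rad, forces in N, time in s.
With the tool pointing down it reaches from about 0.225 to 0.875 m from the base axis. Payload 3.4 kg.
Tool frame: the origin (TCP) lies where the fingers leave the gripper's body, on its centre line; the fingertips stand 73 mm ahead of it and the grasp point (between the pads) lies 54 mm ahead of it (manip.pinch_z is the distance from the TCP to the grasp point, in m); z points along the fingers, y is the line along which they close (so a half turn about z gives the same grasp; the last joint's range is limited). The gripper opens to 85 mm and grips with 20 to 120 N. Pads are 22 mm wide; open, the fingers measure 114 mm over their backs; the gripper's body (76 mm by 85 mm) begins 54 mm behind the grasp point. The pads swing forward as they close: fully open they stand 13 mm farther back than shut.
Start: joints at [-1.439, 0.276, 1.505, -0, 1.361, -0.121], TCP at [0.144, -0.557, 0.304] pointing down, gripper open.
Joint ranges: [-2.89, 2.89], [-0.75, 2.08], [0.22, 2.7], [-1.18, 4.32], [0.11, 2.71], [-2.7, 2.7]. Speed limits (rad/s): [2.57, 2.57, 3.14, 3.14, 3.14, 3.14].

### API

Orientations are given as a unit quaternion [w, x, y, z].
In Python, from rig import readout, imaging, manip gives the robot as it stands. The module is installed in compiled form; this text tells all that it offers.
- The arm moves only by the tool servo_tool, never from a script. Its argument "moves" is a list of rows, each an object with "dp": the shift along the tool's x, y, z in units of 0.2 m (1.0 is 0.2 m), a list of three; "delta_rot": the turn, a rotation vector about the tool's x, y, z in units of 0.1 rad (1.0 is 0.1 rad), a list of three; "fingers": the opening, from 0 (shut) to 1 (fully open). In form: [{"dp": [dx, dy, dz], "delta_rot": [wx, wy, wz], "fingers": fingers}, ...]. A call has 1 to 5 rows; each row shifts and turns the commanded pose from where the row before left it, along the tool's axes as they then stand; what a row does not reach is not made up. A row lasts 1/10 s, in which the tool goes at most 50 mm and 8.59 degrees, less where a joint would pass 70% of its speed; a pose out of reach is approached as far as the arm can. A call with a number of a shift or a turn outside -1 to 1 is refused whole. A call with a gripper value outside its range is refused whole. The fingers move at their own pace and stop on an object; "force" is the grip in N (left out, the last holds). Time passes only in rows, so rows that do not move let the fingers close. It gives the time, the measured TCP pose, the force, the opening and the grip force at its end, in the units of the state.
- readout.get_state(): the state, without advancing time (a new reading comes with each control period).
- imaging.get_image(name): name is "scene" or "top"; returns (picture, depth): 384x512x3 uint8, red, green, blue; 384x512 float32, m along the optical axis (not along the pixel's ray), 0 where there is no reading.
- imaging.calibration(name): a dict with "intrinsics" (3x3 intrinsics, pixels), "dist" ([k1, k2, p1, p2, k3] as OpenCV has them; the pictures are not rectified), "R" (3x3) and "t" (3): a world point X has camera coordinates R X + t. Camera axes: x right, y down, z forward; pixel columns grow to the right and rows downward; lengths in m; the calibration is good to about 2 mm. A picture is of the moment at which its call begins. calibration takes no time and is no camera call.
- manip.sign_off(): hands the job in; it is judged then, once.
The state is a dict: "clock": time; "qpos": joint angles; "qd": joint speeds; "effort": joint torques, N m; "position": TCP position; "ee_rot": TCP orientation; "contact_force": force on the tool from outside, world axes, zero at the start; "moment": the same for the moment, N m; "width": finger opening in m; "gripper_force": force on a finger pad.
Only numpy, scipy, OpenCV 4.12 (cv2) and the standard library are available. Lean on these libraries where they do the work, as an engineer would, in place of code of your own. Each camera call takes 0.05 s, during which the arm holds its last target. There are 200 camera calls.

## Working session

There is one attempt and no reset: what is moved stays moved. The work goes in short steps, Python scripts to look and compute and a tool call to move; the robot and the scene stay as the last step left them, time stands still between calls to the robot, and variables do not carry over. Pictures are saved under pics/ and viewed, at most 10 in all, crops included, and the job is handed in when it is done.

Besides the shell and the picture viewer there is one more tool, called after "Call:" as name([rows], argument=value, ...), one row to a line, values as JSON. servo_tool: Moves the arm, as the interface text tells. Its arguments: {"type":"object","properties":{"moves":{"type":"array"},"force":{"type":"number"}},"required":["moves"]}

```bash
mkdir -p pics
cat > h.py <<'E'
import numpy as np, cv2
from rig import readout, imaging, manip
def grab(n):
    im,d=imaging.get_image(n); np.savez(f'{n}.npz',im=im,d=d); return im,d
def world(n,d,px):
    c=imaging.calibration(n); K=np.array(c["intrinsics"],float)
    out=[]
    for u,v in px:
        p=cv2.undistortPoints(np.array([[[u,v]]],float),K,np.array(c["dist"],float))[0,0]
        w=d[int(v)-1:int(v)+2,int(u)-1:int(u)+2]; w=w[w>0]; z=np.median(w) if len(w) else np.nan
        out.append(np.array(c["R"]).T@(np.array([p[0]*z,p[1]*z,z])-np.array(c["t"])))
    return np.array(out)
E
python3 - <<'E'
from h import *
s=[grab(n)[0] for n in("scene","top")]
for n,i in zip(("scene","top"),s): cv2.imwrite(f"pics/{n}0.png",cv2.resize(i[...,::-1],(800,600),interpolation=cv2.INTER_CUBIC))
print(readout.get_state())
E
```

```text
{'clock': 0.1, 'qpos': array([-1.43899343e+00,  2.76530189e-01,  1.50598421e+00, -1.15338086e-05,
        1.36068554e+00, -1.21000103e-01]), 'qd': array([ 0.00070111, -0.00164364, -0.00256412,  0.00130832,  0.00056296,
       -0.00064214]), 'effort': array([ 8.43848811e-04, -4.17700589e+01, -2.46403277e+01, -1.54561039e-04,
        5.80607491e-03, -7.19516351e-06]), 'position': array([ 0.14376505, -0.556388  ,  0.30313589]), 'ee_rot': array([-8.03601296e-04,  9.92021489e-01,  1.26066330e-01, -9.97980141e-06]), 'contact_force': array([-0.2261653 , -0.36533309,  0.13542059]), 'moment': array([ 0.02191396,  0.0220534 , -0.04215792]), 'gripper_force': 0.0, 'width': 0.08552344221230405}
```

View pics/scene0.png

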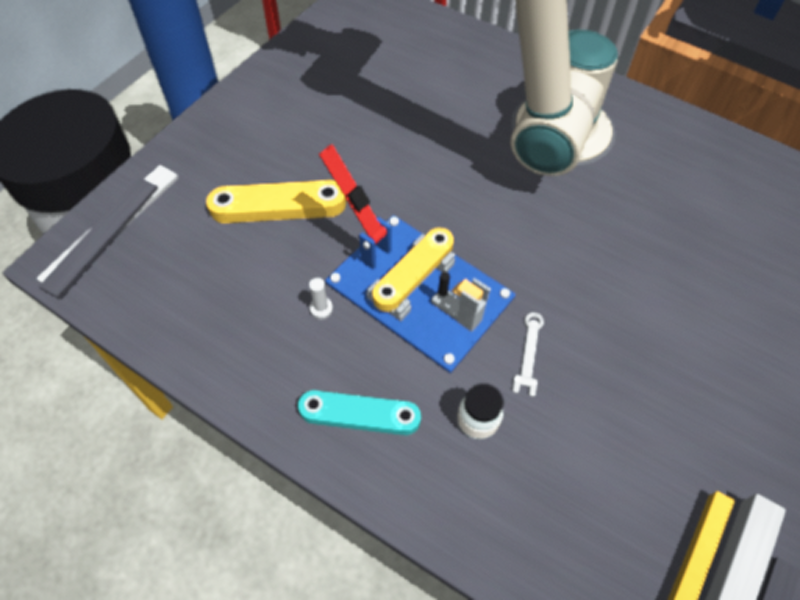

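View pics/top0.png

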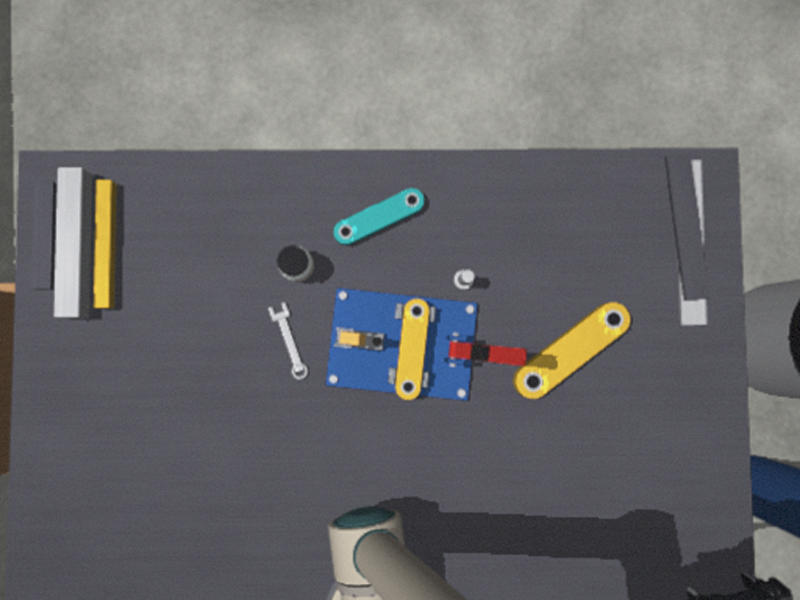

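The scene view shows the jig at about (420,290) and the top view at (402,345), in 800x600 pixels. The red strap leans outward, with its tip at about (525,356) in the top view.

Things that could be taken for the link, in the top view:
- Yellow in the jig at (412,350)
- Larger yellow at (575,350)
- Turquoise at (380,215)

I choose the yellow one in the jig. The wrench is at (288,342), the jar at (295,263) and the pin at (464,279).

Run:
```python
from h import *
f=np.load('top.npz'); d=f['d']; im=f['im']
px=np.array([(342,296),(471,309),(333,379),(461,393),(416,311),(408,387),(613,319),(533,382),(464,277),(295,263),(288,342),(377,342),(455,351)])*.64
print(np.round(world('top',d,px),3))
# blue plate points
for n in('top','scene'):
    f=np.load(n+'.npz'); i=f['im'].astype(int); dd=f['d']
    m=(i[...,0]>110)&(i[...,1]<70)&(i[...,2]<70)&(dd>0)
    v,u=np.nonzero(m); P=world(n,dd,list(zip(u,v)))
    P=P[(P[:,0]>.2)&(P[:,0]<.8)&(P[:,2]<.35)&(P[:,2]>.03)]
    if len(P):
        o=P[np.argsort(P[:,2])]; print(n,len(P),'low',o[:8].mean(0).round(3),'mid',P.mean(0).round(3),'high',o[-8:].mean(0).round(3))
c=im[155:295,190:420][...,::-1]
cv2.imwrite('pics/crop.png',cv2.resize(c,(800,487),interpolation=cv2.INTER_CUBIC))
i=np.load('scene.npz')['im'][80:240,190:340][...,::-1]
cv2.imwrite('pics/crop2.png',cv2.resize(i,(560,597),interpolation=cv2.INTER_CUBIC))
```

```text
[[ 0.642  0.077  0.022]
 [ 0.614 -0.185  0.021]
 [ 0.474  0.095  0.024]
 [ 0.445 -0.162  0.021]
 [ 0.609 -0.071  0.062]
 [ 0.46  -0.055  0.06 ]
 [ 0.591 -0.466  0.041]
 [ 0.467 -0.304  0.039]
 [ 0.673 -0.164  0.087]
 [ 0.702  0.164  0.087]
 [ 0.549  0.188  0.008]
 [ 0.548  0.005  0.1  ]
 [ 0.53  -0.144  0.097]]
top 369 low [ 0.536 -0.135  0.091] mid [ 0.527 -0.2    0.17 ] high [ 0.525 -0.249  0.231]
scene 506 low [ 0.533 -0.131  0.084] mid [ 0.528 -0.194  0.161] high [ 0.522 -0.246  0.229]
```

View pics/crop.png

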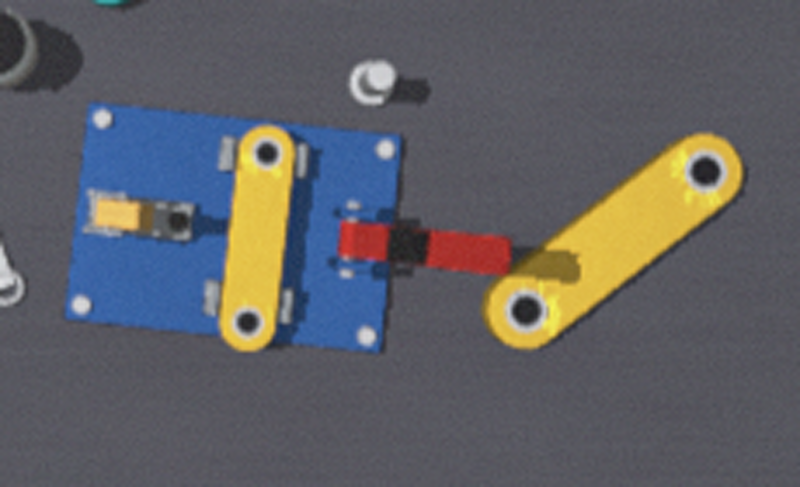

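View pics/crop2.png

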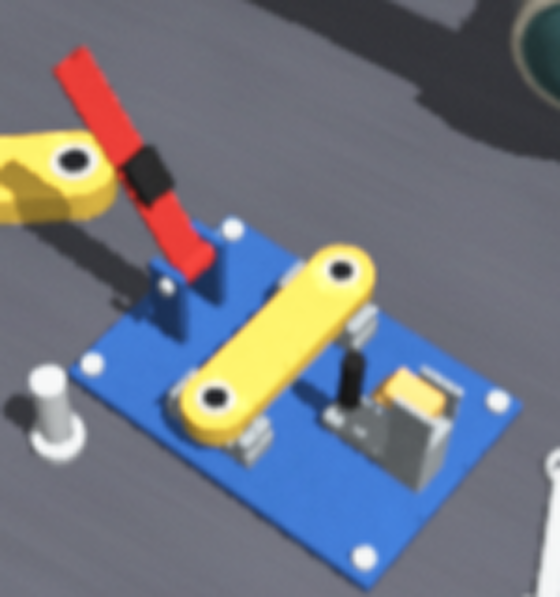

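The crops confirm the choice: the yellow link in the saddles sits at crop (255,240). The strap leans outward at about 2.19 rad, with its tip at (510,256). The jig origin works out at about (0.543,-0.054), yaw -0.109. I'll turn the tool to the jig's axes and shut the fingers.

Call:
servo_tool([
  {"dp": [0, 0, 0], "delta_rot": [0, 0, 0.9], "fingers": 0},
  {"dp": [0, 0, 0], "delta_rot": [0, 0, 0.9], "fingers": 0},
  {"dp": [0, 0, 0], "delta_rot": [0, 0, 0.9], "fingers": 0},
  {"dp": [0, 0, 0], "delta_rot": [0, 0, 0.9], "fingers": 0},
  {"dp": [0, 0, 0], "delta_rot": [0, 0, 0], "fingers": 0},
])

```text
clock: 0.6
position: [0.1438, -0.5565, 0.3035]
ee_rot: [-0.0, 0.999, -0.053, -0.0]
contact_force: [0.5, 0.3, 0.1]
width: 0.0122
gripper_force: 0.0
```

Call:
servo_tool([
  {"dp": [0.17, -0.14, 0], "delta_rot": [0, 0, 0], "fingers": 0},
  {"dp": [0.17, -0.14, 0], "delta_rot": [0, 0, 0], "fingers": 0},
  {"dp": [0.17, -0.14, 0], "delta_rot": [0, 0, 0], "fingers": 0},
  {"dp": [0.17, -0.14, 0], "delta_rot": [0, 0, 0], "fingers": 0},
  {"dp": [0.17, -0.14, 0], "delta_rot": [0, 0, 0], "fingers": 0},
])

```text
clock: 1.1
position: [0.329, -0.4345, 0.3038]
ee_rot: [-0.0, 0.999, -0.053, -0.0]
contact_force: [-0.3, -0.2, 0.3]
width: -0.0001
gripper_force: 0.0
```

Call:
servo_tool([
  {"dp": [0.17, -0.16, 0.026], "delta_rot": [0, 0, 0], "fingers": 0},
  {"dp": [0.17, -0.16, 0.026], "delta_rot": [0, 0, 0], "fingers": 0},
  {"dp": [0.17, -0.16, 0.026], "delta_rot": [0, 0, 0], "fingers": 0},
  {"dp": [0.17, -0.16, 0.026], "delta_rot": [0, 0, 0], "fingers": 0},
  {"dp": [0.175, -0.16, 0.026], "delta_rot": [0, 0, 0], "fingers": 0},
])

```text
clock: 1.6
position: [0.5161, -0.2935, 0.2776]
ee_rot: [0.0, 0.999, -0.052, -0.0]
contact_force: [0.4, -0.9, -0.1]
width: -0.0006
gripper_force: 0.0
```

```bash
cat >> h.py <<'E'
def loc(p): # fingertip in jig frame
    r=np.array(p)-[.5427,-.0537,.073]; return np.array([r[0]*.994-r[1]*.109, r[0]*.109+r[1]*.994, r[2]])
E
python3 - <<'E'
from h import *
s=readout.get_state(); print(loc(s['position']).round(4),s['contact_force'])
im,d=grab('scene'); a=im[50:230,170:350][...,::-1]
im,d=grab('top'); b=im[150:290,200:400][...,::-1]
cv2.imwrite('pics/s1.png',np.hstack([cv2.resize(a,(400,400)),cv2.resize(b,(400,400))]))
E
```

```text
[-0.0003 -0.2413  0.2046] [ 0.39229069 -0.92993666 -0.0934503 ]
```

View pics/s1.png

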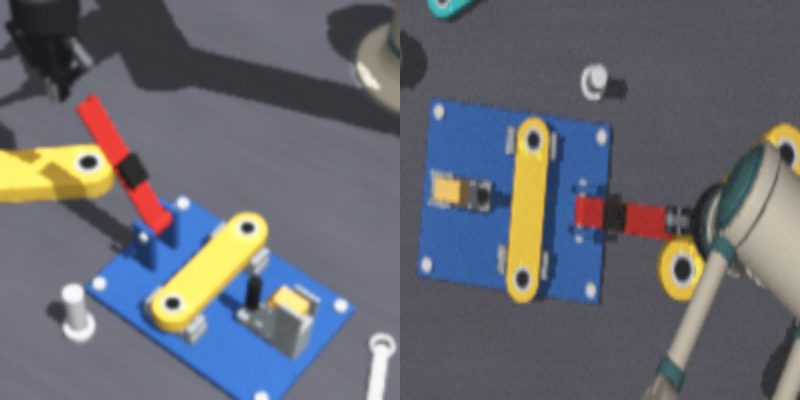

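The left half shows the closed fingers at (60,90), just outside the strap's tip at (88,100). The link and bystanders are untouched. Now I'll push it over.

Call:
servo_tool([
  {"dp": [0, -0.075, 0], "delta_rot": [0, 0, 0], "fingers": 0},
  {"dp": [0, -0.05, 0], "delta_rot": [0, 0, 0], "fingers": 0},
  {"dp": [0, -0.05, 0], "delta_rot": [0, 0, 0], "fingers": 0},
  {"dp": [0, -0.05, -0.02], "delta_rot": [0, 0, 0], "fingers": 0},
  {"dp": [0, -0.05, -0.025], "delta_rot": [0, 0, 0], "fingers": 0},
])

```text
clock: 2.2
position: [0.5205, -0.2407, 0.2881]
ee_rot: [0.001, 0.999, -0.054, 0.001]
contact_force: [0.2, -3.1, 3.2]
width: 0.0002
gripper_force: 1.6
```

Call:
servo_tool([
  {"dp": [0, -0.05, -0.025], "delta_rot": [0, 0, 0], "fingers": 0},
  {"dp": [0, -0.05, -0.025], "delta_rot": [0, 0, 0], "fingers": 0},
  {"dp": [0, -0.05, -0.025], "delta_rot": [0, 0, 0], "fingers": 0},
  {"dp": [0, -0.05, -0.025], "delta_rot": [0, 0, 0], "fingers": 0},
  {"dp": [0, -0.05, -0.02], "delta_rot": [0, 0, 0], "fingers": 0},
])

```text
clock: 2.7
position: [0.5261, -0.1893, 0.3109]
ee_rot: [-0.0, 0.999, -0.053, -0.0]
contact_force: [0.4, -1.3, -0.7]
width: -0.0
gripper_force: 0.6
```

Call:
servo_tool([
  {"dp": [0, -0.05, 0.005], "delta_rot": [0, 0, 0], "fingers": 0},
  {"dp": [0, -0.05, 0.005], "delta_rot": [0, 0, 0], "fingers": 0},
  {"dp": [0, -0.05, 0.01], "delta_rot": [0, 0, 0], "fingers": 0},
  {"dp": [0, -0.05, 0.01], "delta_rot": [0, 0, 0], "fingers": 0},
  {"dp": [0, -0.05, 0.01], "delta_rot": [0, 0, 0], "fingers": 0},
])

```text
clock: 3.2
position: [0.5315, -0.14, 0.3025]
ee_rot: [-0.0, 0.999, -0.054, -0.0]
contact_force: [0.6, -0.6, 1.3]
width: -0.0002
gripper_force: 0.6
```

Call:
servo_tool([
  {"dp": [0, -0.05, 0.015], "delta_rot": [0, 0, 0], "fingers": 0},
  {"dp": [0, -0.05, 0.015], "delta_rot": [0, 0, 0], "fingers": 0},
  {"dp": [0, -0.05, 0.015], "delta_rot": [0, 0, 0], "fingers": 0},
  {"dp": [0, -0.05, 0.02], "delta_rot": [0, 0, 0], "fingers": 0},
  {"dp": [0, -0.05, 0.025], "delta_rot": [0, 0, 0], "fingers": 0},
])

```text
clock: 3.7
position: [0.537, -0.0903, 0.2846]
ee_rot: [-0.0, 0.999, -0.054, 0.0]
contact_force: [0.1, -0.2, 1.5]
width: 0.0001
gripper_force: 0.5
```

Run:
```python
from h import *
s=readout.get_state(); print(loc(s['position']).round(4),s['contact_force'])
im,d=grab('scene'); a=im[50:230,170:350][...,::-1]
cv2.imwrite('pics/s2.png',cv2.resize(a,(500,500)))
```

```text
[-0.0017 -0.037   0.2116] [ 0.13005977 -0.18830012  1.4662158 ]
```

View pics/s2.png

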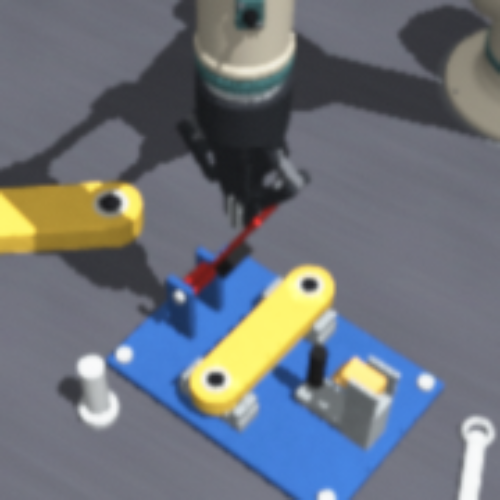

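The strap now leans towards +y at about 1.07 rad, with its tip near (275,208) and the fingers on its upper face. I'll continue along the arc.

Call:
servo_tool([
  {"dp": [0, -0.053, 0.035], "delta_rot": [0, 0, 0], "fingers": 0},
  {"dp": [0, -0.053, 0.035], "delta_rot": [0, 0, 0], "fingers": 0},
  {"dp": [0, -0.053, 0.035], "delta_rot": [0, 0, 0], "fingers": 0},
  {"dp": [0, -0.047, 0.055], "delta_rot": [0, 0, 0], "fingers": 0},
  {"dp": [0, -0.047, 0.055], "delta_rot": [0, 0, 0], "fingers": 0},
])

```text
clock: 4.25
position: [0.5424, -0.0398, 0.2409]
ee_rot: [-0.0, 0.999, -0.054, 0.0]
contact_force: [0.5, -0.2, 1.1]
width: 0.0
gripper_force: 0.4
```

Call:
servo_tool([
  {"dp": [0, -0.025, 0.04], "delta_rot": [0, 0, 0], "fingers": 0},
  {"dp": [0, -0.025, 0.04], "delta_rot": [0, 0, 0], "fingers": 0},
  {"dp": [0, -0.025, 0.04], "delta_rot": [0, 0, 0], "fingers": 0},
  {"dp": [0, -0.02, 0.035], "delta_rot": [0, 0, 0], "fingers": 0},
  {"dp": [0, -0.015, 0.03], "delta_rot": [0, 0, 0], "fingers": 0},
])

```text
clock: 4.75
position: [0.5446, -0.0188, 0.2042]
ee_rot: [0.0, 0.999, -0.054, -0.0]
contact_force: [-0.7, -0.7, 0.9]
width: -0.0002
gripper_force: 0.3
```

Call:
servo_tool([
  {"dp": [0, -0.02, 0.02], "delta_rot": [0, 0, 0], "fingers": 0},
  {"dp": [0, -0.015, 0.015], "delta_rot": [0, 0, 0], "fingers": 0},
  {"dp": [0, -0.005, 0.01], "delta_rot": [0, 0, 0], "fingers": 0},
  {"dp": [0, 0, 0.01], "delta_rot": [0, 0, 0], "fingers": 0},
  {"dp": [0, 0, 0.01], "delta_rot": [0, 0, 0], "fingers": 0},
])

```text
clock: 5.25
position: [0.5457, -0.0109, 0.192]
ee_rot: [-0.0, 0.999, -0.054, 0.0]
contact_force: [0.1, 0.4, -0.0]
width: -0.0001
gripper_force: 0.3
```

Call:
servo_tool([
  {"dp": [0, 0, 0.008], "delta_rot": [0, 0, 0], "fingers": 0},
  {"dp": [0, 0, 0.008], "delta_rot": [0, 0, 0], "fingers": 0},
  {"dp": [0, 0, 0.008], "delta_rot": [0, 0, 0], "fingers": 0},
  {"dp": [0, 0, 0.008], "delta_rot": [0, 0, 0], "fingers": 0},
  {"dp": [0, 0, 0.008], "delta_rot": [0, 0, 0], "fingers": 0},
])

```text
clock: 5.75
position: [0.5455, -0.011, 0.1838]
ee_rot: [0.0, 0.999, -0.054, 0.0]
contact_force: [0.4, -0.1, 1.1]
width: 0.0001
gripper_force: 0.3
```

Call:
servo_tool([
  {"dp": [0, 0, 0.005], "delta_rot": [0, 0, 0], "fingers": 0},
  {"dp": [0, 0, 0.005], "delta_rot": [0, 0, 0], "fingers": 0},
  {"dp": [0, 0, 0.005], "delta_rot": [0, 0, 0], "fingers": 0},
])

```text
clock: 6.05
position: [0.5455, -0.011, 0.1808]
ee_rot: [0.0, 0.999, -0.054, -0.0]
contact_force: [-0.0, 0.3, 0.9]
width: 0.0002
gripper_force: 0.3
```

Call:
servo_tool([
  {"dp": [0, 0, 0.005], "delta_rot": [0, 0, 0], "fingers": 0},
  {"dp": [0, 0, 0.005], "delta_rot": [0, 0, 0], "fingers": 0},
  {"dp": [0, 0, 0.005], "delta_rot": [0, 0, 0], "fingers": 0},
])

```text
clock: 6.35
position: [0.5455, -0.011, 0.1778]
ee_rot: [0.0, 0.999, -0.054, 0.0]
contact_force: [0.8, 0.6, 0.7]
width: -0.0001
gripper_force: 0.3
```

Call:
servo_tool([
  {"dp": [0, 0, 0.005], "delta_rot": [0, 0, 0], "fingers": 0},
  {"dp": [0, 0, 0.005], "delta_rot": [0, 0, 0], "fingers": 0},
])

```text
clock: 6.55
position: [0.5455, -0.011, 0.176]
ee_rot: [-0.0, 0.999, -0.054, 0.0]
contact_force: [-0.9, 1.1, 3.3]
width: -0.0
gripper_force: 1.8
```

Call:
servo_tool([
  {"dp": [0, 0, 0.005], "delta_rot": [0, 0, 0], "fingers": 0},
  {"dp": [0, 0, 0.005], "delta_rot": [0, 0, 0], "fingers": 0},
])

```text
clock: 6.75
position: [0.5456, -0.0108, 0.1742]
ee_rot: [-0.0, 0.999, -0.054, 0.0]
contact_force: [-0.7, 1.5, 4.8]
width: 0.0001
gripper_force: 2.1
```

Call:
servo_tool([
  {"dp": [0, 0, 0.005], "delta_rot": [0, 0, 0], "fingers": 0},
  {"dp": [0, 0, 0.005], "delta_rot": [0, 0, 0], "fingers": 0},
])

```text
clock: 6.95
position: [0.5456, -0.0107, 0.1725]
ee_rot: [-0.0, 0.999, -0.054, 0.0]
contact_force: [-1.0, 2.7, 10.0]
width: -0.0
gripper_force: 4.6
```

Call:
servo_tool([
  {"dp": [0, 0, 0.005], "delta_rot": [0, 0, 0], "fingers": 0},
  {"dp": [0, 0, 0.005], "delta_rot": [0, 0, 0], "fingers": 0},
])

```text
clock: 7.15
position: [0.5457, -0.0105, 0.1709]
ee_rot: [-0.0, 0.999, -0.054, 0.0]
contact_force: [-3.8, 2.9, 10.9]
width: 0.0003
gripper_force: 5.1
```

Call:
servo_tool([
  {"dp": [0, 0, 0.005], "delta_rot": [0, 0, 0], "fingers": 0},
  {"dp": [0, 0, 0.005], "delta_rot": [0, 0, 0], "fingers": 0},
])

```text
clock: 7.35
position: [0.5456, -0.0104, 0.1691]
ee_rot: [-0.001, 0.999, -0.054, 0.0]
contact_force: [-2.3, 3.2, 11.2]
width: -0.0002
gripper_force: 5.7
```

Call:
servo_tool([
  {"dp": [0, 0, 0.005], "delta_rot": [0, 0, 0], "fingers": 0},
])

```text
clock: 7.45
position: [0.5456, -0.0103, 0.1682]
ee_rot: [-0.001, 0.999, -0.054, 0.0]
contact_force: [-3.2, 2.7, 13.2]
width: 0.0001
gripper_force: 6.0
```

Call:
servo_tool([
  {"dp": [0, 0, 0.005], "delta_rot": [0, 0, 0], "fingers": 0},
])

```text
clock: 7.55
position: [0.5456, -0.0102, 0.1673]
ee_rot: [-0.001, 0.999, -0.054, 0.001]
contact_force: [-2.8, 4.8, 12.3]
width: 0.0001
gripper_force: 6.3
```

Call:
servo_tool([
  {"dp": [0, 0, 0.005], "delta_rot": [0, 0, 0], "fingers": 0},
])

```text
clock: 7.65
position: [0.5457, -0.0102, 0.1664]
ee_rot: [-0.001, 0.999, -0.054, 0.001]
contact_force: [-2.8, 3.8, 13.6]
width: -0.0002
gripper_force: 6.6
```

Call:
servo_tool([
  {"dp": [0, 0, 0.005], "delta_rot": [0, 0, 0], "fingers": 0},
])

```text
clock: 7.75
position: [0.5456, -0.0101, 0.1655]
ee_rot: [-0.001, 0.999, -0.054, 0.001]
contact_force: [-3.3, 3.8, 13.7]
width: -0.0001
gripper_force: 6.9
```

Call:
servo_tool([
  {"dp": [0, 0, 0.005], "delta_rot": [0, 0, 0], "fingers": 0},
])

```text
clock: 7.85
position: [0.5457, -0.0101, 0.1646]
ee_rot: [-0.001, 0.999, -0.054, 0.001]
contact_force: [-3.1, 4.1, 14.3]
width: 0.0003
gripper_force: 7.2
```

Call:
servo_tool([
  {"dp": [0, 0, 0.005], "delta_rot": [0, 0, 0], "fingers": 0},
])

```text
clock: 7.95
position: [0.5456, -0.0101, 0.1636]
ee_rot: [-0.001, 0.999, -0.054, 0.001]
contact_force: [-2.3, 3.8, 15.5]
width: 0.0001
gripper_force: 7.5
```

Call:
servo_tool([
  {"dp": [0, 0, 0.005], "delta_rot": [0, 0, 0], "fingers": 0},
])

```text
clock: 8.05
position: [0.5457, -0.0101, 0.1624]
ee_rot: [-0.001, 0.999, -0.054, 0.001]
contact_force: [-0.7, 4.3, 9.2]
width: 0.0001
gripper_force: 4.7
```

The force dropped from 15.5 to 9.2 N, which is the snap. I'll go slightly further to be sure.

Call:
servo_tool([
  {"dp": [0, 0, 0.005], "delta_rot": [0, 0, 0], "fingers": 0},
])

```text
clock: 8.15
position: [0.5457, -0.0101, 0.1611]
ee_rot: [-0.001, 0.999, -0.054, 0.001]
contact_force: [-1.1, 4.2, 10.6]
width: -0.0002
gripper_force: 5.0
```

Call:
servo_tool([
  {"dp": [0, 0, 0.005], "delta_rot": [0, 0, 0], "fingers": 0},
])

```text
clock: 8.25
position: [0.5457, -0.0101, 0.16]
ee_rot: [-0.001, 0.999, -0.054, 0.001]
contact_force: [-1.8, 4.3, 10.5]
width: 0.0002
gripper_force: 5.4
```

Now I'll retreat slowly, feeling whether the strap stays down.

Call:
servo_tool([
  {"dp": [0, 0, -0.01], "delta_rot": [0, 0, 0], "fingers": 0},
  {"dp": [0, 0, -0.01], "delta_rot": [0, 0, 0], "fingers": 0},
  {"dp": [0, 0, -0.01], "delta_rot": [0, 0, 0], "fingers": 0},
])

```text
clock: 8.55
position: [0.5456, -0.0113, 0.1649]
ee_rot: [0.0, 0.999, -0.054, -0.0]
contact_force: [-0.6, 1.0, 3.1]
width: 0.0004
gripper_force: 1.5
```

Call:
servo_tool([
  {"dp": [0, 0, -0.05], "delta_rot": [0, 0, 0], "fingers": 0},
  {"dp": [0, 0, -0.1], "delta_rot": [0, 0, 0], "fingers": 0},
  {"dp": [0, 0, -0.2], "delta_rot": [0, 0, 0], "fingers": 0},
  {"dp": [0, 0, -0.2], "delta_rot": [0, 0, 0], "fingers": 0},
  {"dp": [0, 0, 0], "delta_rot": [0, 0, 0], "fingers": 0},
])

```text
clock: 9.05
position: [0.5482, -0.0116, 0.2809]
ee_rot: [0.001, 0.999, -0.054, 0.006]
contact_force: [1.5, 0.3, 0.3]
width: -0.0002
gripper_force: 0.0
```

Run:
```python
from h import *
s=readout.get_state(); print(s['position'].round(4),s['contact_force'])
im,dd=grab('scene'); a=im[90:250,200:360][...,::-1]
cv2.imwrite('pics/s3.png',cv2.resize(a,(560,560),interpolation=cv2.INTER_CUBIC))
i=im.astype(int); m=(i[...,0]>110)&(i[...,1]<70)&(i[...,2]<70)&(dd>0)
v,u=np.nonzero(m); P=world('scene',dd,list(zip(u,v)))
P=P[(P[:,0]>.48)&(P[:,0]<.6)&(P[:,2]<.3)&(P[:,2]>.03)]
L=np.array([loc(p) for p in P]); L[:,2]+=.073
k=(L[:,1]<.09)&(L[:,1]>-.07); print(len(P),np.polyfit(L[k,1],L[k,2],1), L[:,1].min(),L[:,1].max())
```

```text
[ 0.5482 -0.0116  0.2809] [1.49588366 0.26666638 0.25573638]
541 [0.11290233 0.09718222] -0.09273877054475481 0.09036195626682274
```

View pics/s3.png

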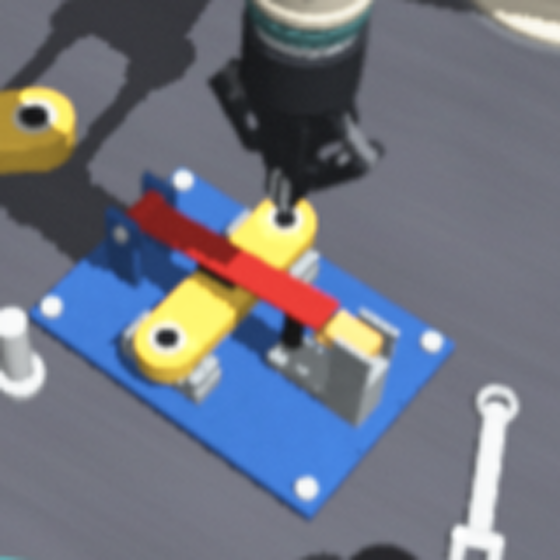

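In the picture the strap lies over the link at (235,255), but the depth fit gives 0.113 rad. So it is not caught: the force drop was only the end of the bolt's slope. I'll press again and go lower, to the stop at about 20 N.

Call:
servo_tool([
  {"dp": [0, 0, 0.2], "delta_rot": [0, 0, 0], "fingers": 0},
  {"dp": [0, 0, 0.15], "delta_rot": [0, 0, 0], "fingers": 0},
  {"dp": [0, 0, 0.1], "delta_rot": [0, 0, 0], "fingers": 0},
  {"dp": [0, 0, 0.04], "delta_rot": [0, 0, 0], "fingers": 0},
  {"dp": [0, 0, 0], "delta_rot": [0, 0, 0], "fingers": 0},
])

```text
clock: 9.6
position: [0.5441, -0.0109, 0.1752]
ee_rot: [-0.0, 0.999, -0.054, -0.002]
contact_force: [-0.8, -0.3, 0.7]
width: -0.0
gripper_force: 0.4
```

Call:
servo_tool([
  {"dp": [0, 0, 0.007], "delta_rot": [0, 0, 0], "fingers": 0},
  {"dp": [0, 0, 0.007], "delta_rot": [0, 0, 0], "fingers": 0},
  {"dp": [0, 0, 0.007], "delta_rot": [0, 0, 0], "fingers": 0},
  {"dp": [0, 0, 0.007], "delta_rot": [0, 0, 0], "fingers": 0},
  {"dp": [0, 0, 0.007], "delta_rot": [0, 0, 0], "fingers": 0},
])

```text
clock: 10.1
position: [0.5459, -0.0108, 0.1713]
ee_rot: [-0.0, 0.999, -0.054, 0.001]
contact_force: [-3.5, 2.3, 10.8]
width: -0.0002
gripper_force: 4.9
```

Call:
servo_tool([
  {"dp": [0, 0, 0.006], "delta_rot": [0, 0, 0], "fingers": 0},
  {"dp": [0, 0, 0.006], "delta_rot": [0, 0, 0], "fingers": 0},
  {"dp": [0, 0, 0.006], "delta_rot": [0, 0, 0], "fingers": 0},
])

```text
clock: 10.4
position: [0.5459, -0.0105, 0.1682]
ee_rot: [-0.0, 0.999, -0.054, 0.001]
contact_force: [-3.6, 2.7, 12.5]
width: 0.0
gripper_force: 6.0
```

Call:
servo_tool([
  {"dp": [0, 0, 0.005], "delta_rot": [0, 0, 0], "fingers": 0},
  {"dp": [0, 0, 0.005], "delta_rot": [0, 0, 0], "fingers": 0},
  {"dp": [0, 0, 0.005], "delta_rot": [0, 0, 0], "fingers": 0},
  {"dp": [0, 0, 0.005], "delta_rot": [0, 0, 0], "fingers": 0},
])

```text
clock: 10.8
position: [0.5459, -0.0104, 0.1646]
ee_rot: [-0.001, 0.999, -0.054, 0.001]
contact_force: [-4.0, 2.8, 14.5]
width: 0.0
gripper_force: 7.1
```

Call:
servo_tool([
  {"dp": [0, 0, 0.005], "delta_rot": [0, 0, 0], "fingers": 0},
  {"dp": [0, 0, 0.005], "delta_rot": [0, 0, 0], "fingers": 0},
  {"dp": [0, 0, 0.005], "delta_rot": [0, 0, 0], "fingers": 0},
])

```text
clock: 11.1
position: [0.546, -0.0103, 0.1611]
ee_rot: [-0.001, 0.999, -0.054, 0.001]
contact_force: [-2.3, 3.8, 10.8]
width: 0.0001
gripper_force: 5.0
```

Call:
servo_tool([
  {"dp": [0, 0, 0.005], "delta_rot": [0, 0, 0], "fingers": 0},
])

```text
clock: 11.2
position: [0.546, -0.0103, 0.1601]
ee_rot: [-0.001, 0.999, -0.054, 0.001]
contact_force: [-3.4, 3.5, 11.0]
width: -0.0
gripper_force: 5.4
```

Call:
servo_tool([
  {"dp": [0, 0, 0.005], "delta_rot": [0, 0, 0], "fingers": 0},
])

```text
clock: 11.3
position: [0.546, -0.0103, 0.1591]
ee_rot: [-0.001, 0.999, -0.054, 0.001]
contact_force: [-3.4, 3.1, 10.9]
width: -0.0001
gripper_force: 5.7
```

Call:
servo_tool([
  {"dp": [0, 0, 0.005], "delta_rot": [0, 0, 0], "fingers": 0},
])

```text
clock: 11.4
position: [0.5461, -0.0103, 0.1578]
ee_rot: [-0.001, 0.999, -0.054, 0.001]
contact_force: [-2.5, 3.5, 9.1]
width: 0.0004
gripper_force: 4.1
```

Call:
servo_tool([
  {"dp": [0, 0, 0.005], "delta_rot": [0, 0, 0], "fingers": 0},
])

```text
clock: 11.5
position: [0.5461, -0.0104, 0.1568]
ee_rot: [-0.001, 0.999, -0.054, 0.001]
contact_force: [-1.6, 2.8, 8.6]
width: 0.0001
gripper_force: 4.7
```

A second drop at 0.158 is the real snap. I'll go on towards the stop.

Call:
servo_tool([
  {"dp": [0, 0, 0.005], "delta_rot": [0, 0, 0], "fingers": 0},
])

```text
clock: 11.6
position: [0.5461, -0.0104, 0.1559]
ee_rot: [-0.001, 0.999, -0.054, 0.001]
contact_force: [-2.1, 3.1, 10.2]
width: 0.0002
gripper_force: 4.9
```

Call:
servo_tool([
  {"dp": [0, 0, 0.005], "delta_rot": [0, 0, 0], "fingers": 0},
])

```text
clock: 11.7
position: [0.5461, -0.0104, 0.1549]
ee_rot: [-0.001, 0.999, -0.054, 0.001]
contact_force: [-2.8, 2.1, 9.9]
width: 0.0001
gripper_force: 5.1
```

Call:
servo_tool([
  {"dp": [0, 0, 0.004], "delta_rot": [0, 0, 0], "fingers": 0},
])

```text
clock: 11.8
position: [0.5461, -0.0104, 0.1542]
ee_rot: [-0.001, 0.999, -0.054, 0.001]
contact_force: [-3.3, 2.9, 10.4]
width: -0.0001
gripper_force: 5.3
```

Call:
servo_tool([
  {"dp": [0, 0, 0.004], "delta_rot": [0, 0, 0], "fingers": 0},
])

```text
clock: 11.9
position: [0.5461, -0.0104, 0.1538]
ee_rot: [-0.001, 0.999, -0.054, 0.001]
contact_force: [-4.4, 3.8, 17.1]
width: 0.0001
gripper_force: 8.8
```

Call:
servo_tool([
  {"dp": [0, 0, 0.003], "delta_rot": [0, 0, 0], "fingers": 0},
])

```text
clock: 12.0
position: [0.5461, -0.0104, 0.1538]
ee_rot: [-0.0, 0.999, -0.054, 0.001]
contact_force: [-5.8, 3.3, 20.3]
width: -0.0001
gripper_force: 9.9
```

Call:
servo_tool([
  {"dp": [0, 0, 0.003], "delta_rot": [0, 0, 0], "fingers": 0},
])

```text
clock: 12.1
position: [0.5461, -0.0104, 0.1537]
ee_rot: [-0.0, 0.999, -0.054, 0.002]
contact_force: [-5.8, 3.2, 23.4]
width: 0.0003
gripper_force: 11.6
```

The hard stop is reached, about 4 mm below the snap. Releasing now.

Call:
servo_tool([
  {"dp": [0, 0, -0.01], "delta_rot": [0, 0, 0], "fingers": 0},
  {"dp": [0, 0, -0.01], "delta_rot": [0, 0, 0], "fingers": 0},
  {"dp": [0, 0, -0.01], "delta_rot": [0, 0, 0], "fingers": 0},
  {"dp": [0, 0, -0.01], "delta_rot": [0, 0, 0], "fingers": 0},
])

```text
clock: 12.5
position: [0.5462, -0.011, 0.1592]
ee_rot: [0.0, 0.999, -0.053, 0.001]
contact_force: [0.4, 0.8, 0.3]
width: 0.0
gripper_force: 0.0
```

Call:
servo_tool([
  {"dp": [0, 0, -0.05], "delta_rot": [0, 0, 0], "fingers": 0},
  {"dp": [0, 0, -0.1], "delta_rot": [0, 0, 0], "fingers": 0},
  {"dp": [0, 0, -0.2], "delta_rot": [0, 0, 0], "fingers": 0},
  {"dp": [0, 0, -0.2], "delta_rot": [0, 0, 0], "fingers": 0},
  {"dp": [0, 0, 0], "delta_rot": [0, 0, 0], "fingers": 0},
])

```text
clock: 13.0
position: [0.5487, -0.0116, 0.2748]
ee_rot: [0.001, 0.999, -0.054, 0.007]
contact_force: [0.8, -0.4, 0.8]
width: -0.0
gripper_force: 0.0
```

Run:
```python
from h import *
s=readout.get_state(); print(s['position'].round(4),s['contact_force'])
im,dd=grab('scene'); a=im[90:250,200:360][...,::-1]
cv2.imwrite('pics/s4.png',cv2.resize(a,(560,560),interpolation=cv2.INTER_CUBIC))
i=im.astype(int); m=(i[...,0]>110)&(i[...,1]<70)&(i[...,2]<70)&(dd>0)
v,u=np.nonzero(m); P=world('scene',dd,list(zip(u,v)))
P=P[(P[:,0]>.48)&(P[:,0]<.6)&(P[:,2]<.3)&(P[:,2]>.03)]
L=np.array([loc(p) for p in P]); L[:,2]+=.073
k=(L[:,1]<.09)&(L[:,1]>-.07); print(len(P),np.polyfit(L[k,1],L[k,2],1))
```

```text
[ 0.5487 -0.0116  0.2748] [ 0.82326101 -0.44039973  0.83124917]
535 [-0.02194635  0.08530189]
```

View pics/s4.png

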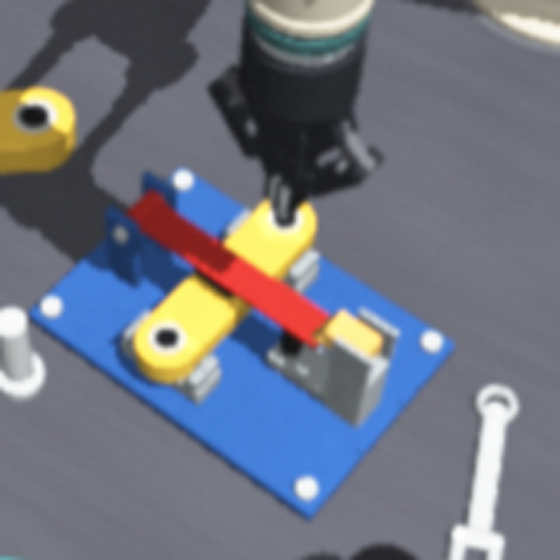

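The strap is held at about -0.02 rad with its end under the bolt at (325,330). The link and bystanders are unmoved, and the tool is clear at zero force.

```bash
python3 -c "from rig import manip; print(manip.sign_off())"
```

```text
the job is handed in; nothing more can be done
None
```

The strap is snapped under the catch and stays down by itself at about -0.02 rad. The highest push I read was about 24 N, the link and bystanders look unmoved, and the job was handed in after about 13 s; no verdict was returned.

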